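# Set the inspection stage to its mark and take up the backlash

## Robot

A 6-joint arm with a two-finger parallel gripper is mounted at the origin on a cart in front of the work surface, level with it; the furniture and walls round the work are solid. World frame = base frame: x ahead of the robot, y to its left, z up, the work surface at z = 0. Lengths are in m, angles in degrees, forces in N, time in s.
With the tool pointing down it reaches from about 0.4 to 0.825 m from the base axis. Payload 7 kg.
Tool frame: the origin (TCP) lies between the finger pads; the fingertips stand 19 mm ahead of it and the grasp point (between the pads) is the TCP; x points along the fingers, y is the direction in which the jaws open and shut, and the axes are right-handed (so a half turn about x gives the same grasp; the last joint's range is limited). The gripper opens to 88 mm and grips with 3 to 60 N. Pads are 19 mm wide; open, the fingers measure 130 mm over their backs; the gripper's body (78 mm by 193 mm) begins 47 mm behind the grasp point.
Start: joints at [16.507, 20.546, 0.682, 0, -70.136, -16.507], TCP at [0.675, -0, 0.246] pointing down, gripper open.
Joint ranges: [-176.03, 176.03], [-82.01, 121.73], [-58.28, 71.71], [-173.87, 95.51], [-174.79, -0.11], [-173.66, 173.66]. Speed limits (degrees/s): [136.94, 136.94, 172.46, 180, 180, 180].

## Interface

Orientations are given as [roll, pitch, yaw] about the fixed x, y, z axes, in that order (R = Rz(yaw) Ry(pitch) Rx(roll)).
In Python, from plant import r gives the robot as it stands.
- The arm moves only by the tool send_rows, never from a script. Its argument "plan" is a list of rows, each a list of 2 entries, a list of its own where there are three numbers: the shift along the tool's x, y, z scaled (see below), then the turn, a rotation vector about the tool's x, y, z scaled (see below). A call has exactly 5 rows; each row is the pose to reach, as a shift and turn from the pose measured when the call began, along the tool's axes at that moment; what a row does not reach only later rows make up. The controller multiplies each number of a shift by 0.15 m and each number of a turn by pi/4 rad. A row lasts 1/10 s, in which the tool goes at most 50 mm and 8.59 degrees, less where a joint would pass 70% of its speed; a pose out of reach is approached as far as the arm can. A call with a number of a shift or a turn outside -1 to 1 is refused whole. A call with a gripper value outside its range is refused whole. "jaw" is the opening, from -1 (shut) to 1 (fully open), so that 0 is half open, set as the call begins (left out, the last holds). The fingers move at their own pace and stop on an object; "force" is the grip in N (left out, the last holds). Time passes only in rows, so rows that repeat a pose let the fingers close, or fill a call up. It gives the time, the measured TCP pose, the force and the opening at its end, in the units of the state.
- r.get_state(): the state, without advancing time (a new reading comes with each control period).
- r.capture(name): name is "scene" or "side" or "wrist"; returns a dict with "color" (400x640x3 uint8, red, green, blue), "range_z" (400x640 float32, m along the optical axis (not along the pixel's ray), 0 where there is no reading), "mtx" (3x3 intrinsics, pixels), "pose" (4x4, takes a point from camera to world coordinates). Camera axes: x right, y down, z forward; pixel columns grow to the right and rows downward; lengths in m; the calibration is good to about 2 mm. A picture is of the moment at which its call begins.
- r.close_job(): hands the job in, once; it reports no verdict.
Trained networks look in a picture, given as the dict that the camera call returned (one of the last four; its "shot" number tells which), for a name from the list of things; names that differ only in an ending like _2 or _b are one class to them, and where a whole thing is asked for, a point or a joint stands for the part that bears it (a point fixed in the world has none). Each returns a list of dicts, best first, with "score" (0 to 1); they miss things now and then, are a little off and sometimes report something else, mostly with a low value. They report only what shows in the picture. A call takes as long as a camera call. They do not tell look-alikes from the thing itself.
- r.find_in(picture, target): "uv" ([column, row] in pixels, amid what is visible of it).
- r.trace(picture, target): "mask" (400x640 bool, what is visible of it) and "uv" ([column, row] in pixels, amid what is visible of it).
The state is a dict: "time_s": time; "joints": joint angles; "qd": joint speeds; "joint_torque": joint torques, N m; "tcp_pos": TCP position; "eef_rot": TCP orientation; "contact_force": force on the tool from outside, world axes, zero at the start; "moment": the same for the moment, N m; "gripper_width": finger opening in m.
Only numpy, scipy, OpenCV 4.12 (cv2) and the standard library are available. Lean on these libraries where they do the work, as an engineer would, in place of code of your own. Each camera call takes 0.05 s, during which the arm holds its last target. There are 200 camera calls.

## Task

The stage carrying the filter cassette has run past its mark and its drive is worn. Using only the black handle on the gear head, turn it anticlockwise until the red pointer has backed off well past the black line (about 5 mm clear, on the handle side), then finish on a clockwise turn so that the pointer comes to rest over the black line with the backlash taken up. Let go of the handle, with the cassette still in its nest, and leave the mug, tape roll and tin where they are.

Things in the scene. Friction and masses are not known exactly. Their poses are not given: they have to be found in the camera images.
- stage: fixed bed of a small leadscrew stage, 90 x 300 x 18 mm. Origin: centre of its underside. Its y axis runs along the travel, away from the gear head (a grey box with its top 75 mm above the worktop, at the -y end, that carries the handle on top); its -x side is the ledge with the white scale.
- handle_bar (a point): centre of the black bar handle on the gear head, on its vertical turning axis (stage x 8 mm, y -115 mm), 118 mm above the worktop. Bar 66 mm long (this frame's x), 16 mm thick (its y), 34 mm tall (z 101 to 135 mm), on a 14 mm stem with 19 mm free beneath it. Turns many turns with about 0.1 Nm while driving, 0.015 Nm in the free play; stays where left.
- play (a joint): free play of the worn drive, rad: 0 = taken up anticlockwise, 0.9 = taken up clockwise (seen from above); anywhere at the start. A reversed handle first runs through this play and the carriage stands still meanwhile; clockwise turning raises the value.
- pointer_tip (a point): tip of the red pointer blade (3 mm wide), which sticks out of the carriage's front side over the scale ledge, 34 mm above the worktop. It can back off at least 8 mm beyond any line.
- mark_line (a point): centre of the 4 mm wide black line on top of the yellow rider (18 x 30 x 11 mm) fixed on the scale ledge, 29.5 mm above the worktop. The line runs across the travel, under the pointer's path. At the start the pointer stands 4 to 13 mm past it, on the side away from the handle.
- carriage: sliding carriage, 66 x 80 mm; its nest floor is 59 mm above the worktop, with an 8 mm high fence. Origin 20 mm above the worktop, level along the travel with the pointer. Clockwise turning of the handle, once the play is taken up, drives it away from the gear head (stage +y), 30 mm a turn (4.77 mm a rad). Not to be pushed directly.
- mug: white mug, 78 x 110 x 97 mm, loose bystander to the right of the stage. Origin: centre of its underside.
- tape_roll: black roll of tape, 62 mm across, 19 mm high, loose bystander to the left of the stage. Origin: centre of its underside.
- tin: white tin with a red lid, 64 mm across, 42 mm high, loose bystander behind the stage. Origin: centre of its underside.
- cassette: round white filter cassette, 54 mm across, 27 mm high, lying loose in the carriage's fenced nest and riding along with it; to stay there. Origin: centre of its underside.
Things that resemble listed ones, but are neither listed nor needed, are in the scene too. Leave any blue or yellow look-alike of the cassette alone.

How it is judged (in metres and radians):
On the way:
1. the pointer is backed off to at least 3 mm past the centre of the line, on the handle side (y of pointer_tip in the frame of mark_line below -0.003 m), for 0.1 s.
At the end, for the whole second after the job is handed in: The pointer's tip stands within 2 mm of the centre of the black line along the travel, the free play is taken up clockwise (play above 0.7 of 0.9 rad) and the cassette still lies in the carriage's nest (its origin within 50 mm of the carriage's) (y of pointer_tip in the frame of mark_line between -0.002 and 0.002 m and value of joint play above 0.7 rad and distance between cassette and carriage below 0.05 m); the robot touches nothing.
It fails at once if the carriage is pushed directly (over 3 N) (contact force between any of the arm, the fingers and carriage above 3 N).
It fails at once if a bystander is moved more than 15 mm (distance of any of mug, tape_roll, tin from where it was at the start of the episode above 0.015 m).
It also fails if it takes over 72 s, if anything falls off the work surface, if the arm or the gripper's body presses on something with over 40 N, if the wrist force passes 120 N, or if a joint passes its speed limit or range.

## Working session

There is one attempt and no reset: what is moved stays moved. The work goes in short steps, Python scripts to look and compute and a tool call to move; the robot and the scene stay as the last step left them, time stands still between calls to the robot, and variables do not carry over. Pictures are saved under pics/ and viewed, about 8 in all and at most 12, crops included, and the job is handed in when it is done.

Besides the shell and the picture viewer there is one more tool, called as name([rows], argument=value, ...), one row to a line, values as JSON. send_rows: Moves the arm, as the interface text tells. Its arguments: {"type":"object","properties":{"plan":{"type":"array"},"jaw":{"type":"number"},"force":{"type":"number"}},"required":["plan"]}

```bash
ls; mkdir -p pics
cat > h.py <<'E'
import numpy as np, cv2
from plant import r
def world(p,uv,z=None):
    K=p["mtx"];T=p["pose"];u,v=uv
    d=np.linalg.inv(K)@np.array([u,v,1.0])
    if z is None:
        zz=p["range_z"][int(round(v)),int(round(u))]; return T[:3,:3]@(d*zz)+T[:3,3]
    w=T[:3,:3]@d; return T[:3,3]+w*(z-T[2,3])/w[2]
def cloud(p,m):
    v,u=np.nonzero(m&(p["range_z"]>0)); z=p["range_z"][v,u]
    c=np.linalg.inv(p["mtx"])@np.vstack([u,v,np.ones_like(u)])*z
    return (p["pose"][:3,:3]@c).T+p["pose"][:3,3]
def save(p,name,crop=None,s=1):
    im=p["color"][...,::-1]
    if crop: a,b,c,d=crop; im=im[b:d,a:c]
    cv2.imwrite(f"pics/{name}.png",cv2.resize(im,None,fx=s,fy=s,interpolation=cv2.INTER_CUBIC))
E
python3 - <<'E'
from h import *
ims=[]
for n in ["scene","side","wrist"]:
    p=r.capture(n); ims.append(p["color"])
    print(n,p["pose"][:3,3].round(3),p["pose"][:3,2].round(2))
    for t in ["handle_bar","pointer_tip","mark_line","stage","carriage","mug","tape_roll","tin","cassette"]:
        f=r.find_in(p,t)
        print(t,[(np.round(d["uv"]).tolist(),round(d["score"],2),world(p,d["uv"]).round(3).tolist()) for d in f[:2]])
a=np.vstack(ims[:2]); 
cv2.imwrite("pics/a.png",cv2.resize(a[...,::-1],(480,600)) if 0 else ims[0][...,::-1])
cv2.imwrite("pics/b.png",ims[1][...,::-1]); cv2.imwrite("pics/c.png",ims[2][...,::-1])
print(r.get_state())
E
```

```text
pics
scene [0.267 0.654 0.721] [ 0.32 -0.6  -0.73]
handle_bar [([343.0, 187.0], 0.63, [0.492, 0.096, 0.134])]
pointer_tip [([320.0, 251.0], 0.69, [0.481, 0.231, 0.058])]
mark_line [([341.0, 254.0], 0.49, [0.445, 0.196, 0.025])]
stage [([325.0, 252.0], 0.88, [0.47, 0.231, 0.059])]
carriage [([321.0, 251.0], 0.79, [0.479, 0.232, 0.059])]
mug [([374.0, 137.0], 0.94, [0.52, -0.184, 0.083])]
tape_roll [([237.0, 347.0], 0.93, [0.531, 0.482, 0.018])]
tin [([262.0, 192.0], 0.61, [0.709, 0.123, 0.042])]
cassette [([380.0, 241.0], 0.81, [0.378, 0.114, 0.021]), ([292.0, 225.0], 0.71, [0.591, 0.173, 0.025])]
side [0.49  1.176 0.563] [ 0.05 -0.91 -0.41]
handle_bar [([343.0, 186.0], 0.75, [0.494, 0.096, 0.119])]
pointer_tip [([342.0, 236.0], 0.71, [0.496, 0.254, 0.053])]
mark_line [([360.0, 236.0], 0.46, [0.451, 0.212, 0.03])]
stage [([344.0, 236.0], 0.75, [0.49, 0.252, 0.05])]
carriage [([346.0, 232.0], 0.63, [0.486, 0.244, 0.059])]
mug [([328.0, 168.0], 0.71, [0.545, -0.175, 0.073])]
tape_roll [([322.0, 306.0], 0.8, [0.537, 0.456, -0.001]), ([340.0, 187.0], 0.68, [0.501, 0.087, 0.112])]
tin [([2
[... 718 characters left out ...]
, 0.64, [0.601, 0.193, 0.019])]
{'time_s': 1.5, 'joints': array([ 1.65081376e+01,  2.05455393e+01,  6.80161387e-01,  1.61491921e-03,
       -7.01353202e+01, -1.65084465e+01]), 'qd': array([ 0.09064478,  0.05514454,  0.02336237, -0.03967735,  0.0880784 ,
        0.11118696]), 'joint_torque': array([ 2.46587471e-03, -5.82375169e+01,  2.93312109e+01,  7.00246945e+00,
        1.26380075e-02, -2.55280537e-05]), 'tcp_pos': array([ 6.74970223e-01, -1.63766808e-05,  2.45561923e-01]), 'eef_rot': array([171.82401585,  89.99832843, -98.17574428]), 'contact_force': array([-0.41466925,  0.31987687, -0.19110136]), 'moment': array([0.0226806 , 0.03099236, 0.01753912]), 'gripper_width': 0.08758122469459009}
```

Run:
```python
import cv2
a=cv2.imread('pics/a.png')[130:300,230:440];b=cv2.imread('pics/b.png')[140:290,230:440]
cv2.imwrite('pics/d.png',cv2.resize(a,None,fx=3.5,fy=3.5,interpolation=2));cv2.imwrite('pics/e.png',cv2.resize(b,None,fx=3.5,fy=3.5,interpolation=2))
```

```text
(no output)
```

View pics/d.png

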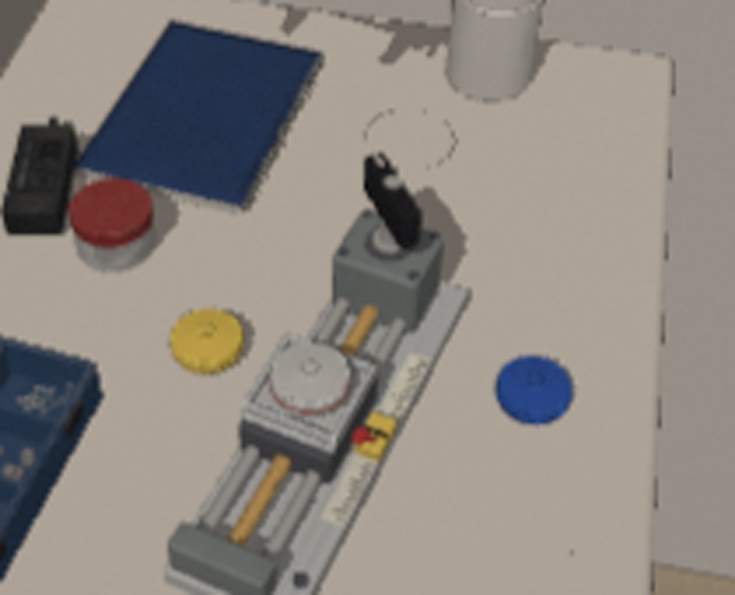

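View pics/c.png

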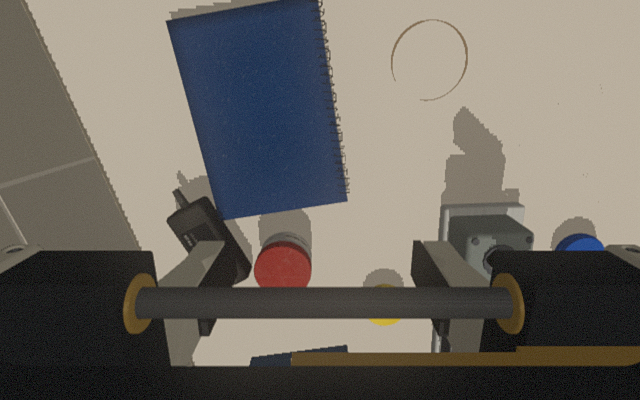

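The scene picture shows the handle at about crop (395,205) and the red pointer at (362,437) on the yellow rider. The pointer stands left of the black line, on the far side from the handle. In the wrist view the fingers cover the lower part. Next I fit the handle.

```bash
cat >> h.py <<'E'
def rr():
    from scipy.spatial.transform import Rotation as Rn
    s=r.get_state(); return s,Rn.from_euler('xyz',s["eef_rot"],degrees=True).as_matrix()
def brief():
    s,R=rr(); print("t",s["time_s"],"J",s["joints"].round(1),"tcp",s["tcp_pos"].round(4),"toolx",R[:,0].round(3),"tooly",R[:,1].round(3),"F",s["contact_force"].round(1),"M",s["moment"].round(2),"w",round(s["gripper_width"],4))
    return s,R
E
python3 - <<'E'
from h import *
brief()
for n in ["scene","side"]:
    p=r.capture(n); print(n,"f",p["mtx"][0,0])
    g=p["color"].astype(int).max(2)
    al=cloud(p,np.ones(g.shape,bool)); 
    full=np.zeros(g.shape+(3,)); v,u=np.nonzero(p["range_z"]>0); full[v,u]=al
    m=(full[...,2]>.1)&(full[...,2]<.145)&(np.hypot(full[...,0]-.495,full[...,1]-.093)<.06)
    P=full[m]; print(len(P),P.min(0).round(3),P.max(0).round(3))
    for lo,hi in((.1,.145),(.128,.145)):
        Q=P[(P[:,2]>lo)&(P[:,2]<hi)][:,:2]
        (c,wh,a)=cv2.minAreaRect(Q.astype(np.float32)*1000); print(lo,len(Q),"rect",np.round(c,1),np.round(wh,1),round(a,1))
    # gear head top
    h=full[(full[...,2]>.071)&(full[...,2]<.079)&(np.hypot(full[...,0]-.495,full[...,1]-.093)<.06)]
    if len(h)>10: print("head",cv2.minAreaRect(h[:,:2].astype(np.float32)*1000))
    # rider / pointer
    hsv=cv2.cvtColor(p["color"],cv2.COLOR_RGB2HSV).astype(int)
    near=np.hypot(full[...,0]-.45,full[...,1]-.205)<.05
    y=near&(abs(hsv[...,0]-26)<8)&(hsv[...,1]>120)&(hsv[...,2]>90)
    rd=near&((hsv[...,0]<8)|(hsv[...,0]>172))&(hsv[...,1]>130)
    for nm,mm in(("yel",y),("red",rd)):
        v,u=np.nonzero(mm); print(nm,len(u),u.mean() if len(u) else 0,v.mean() if len(u) else 0, full[mm].mean(0).round(3) if len(u) else 0)
    # bed edges: ground-plane rectangle of points z .01-.022
    b=full[(full[...,2]>.012)&(full[...,2]<.023)&(abs(full[...,0]-.47)<.09)&(full[...,1]>.04)&(full[...,1]<.42)]
    print("bed",len(b),cv2.minAreaRect(b[:,:2].astype(np.float32)*1000))
    u,v=p["mtx"]@0*0 if 0 else (345,254)
    save(p,"p_"+n,(310,230,380,280) if n=="scene" else (330,215,395,260),10)
E
```

```text
t 1.5 J [ 16.5  20.5   0.7   0.  -70.1 -16.5] tcp [ 0.675  -0.      0.2456] toolx [-0. -0. -1.] tooly [-1. -0.  0.] F [-0.4  0.3 -0.2] M [0.02 0.03 0.02] w 0.0876
scene f 362.0481280535253
271 [0.473 0.056 0.102] [0.529 0.106 0.138]
0.1 271 rect [500.4  82.2] [16.1 66. ] 50.4
0.128 150 rect [500.7  82.5] [15.6 65.9] 49.1
head ((500.82891845703125, 80.64030456542969), (64.78629302978516, 56.29427719116211), 0.7402881383895874)
yel 71 337.5211267605634 253.94366197183098 [0.451 0.201 0.028]
red 20 332.85 253.95 [0.459 0.21  0.034]
bed 1719 ((456.4019470214844, 194.21456909179688), (157.50619506835938, 301.41937255859375), 1.4680588245391846)
side f 431.08551303874845
272 [0.472 0.062 0.101] [0.527 0.11  0.138]
0.1 272 rect [500.8  84.5] [17.6 67.9] 52.5
0.128 87 rect [499.1  84.3] [14.4 64.1] 50.5
head ((498.125244140625, 84.0020980834961), (63.247188568115234, 54.14510726928711), 2.2447280883789062)
yel 39 359.64102564102564 235.76923076923077 [0.451 0.206 0.027]
red 3 356.3333333333333 234.33333333333334 [0.46  0.233 0.046]
bed 704 ((453.3399658203125, 196.7843017578125), (152.28758239746094, 301.8653259277344), 1.8386576175689697)
```

View pics/p_scene.png

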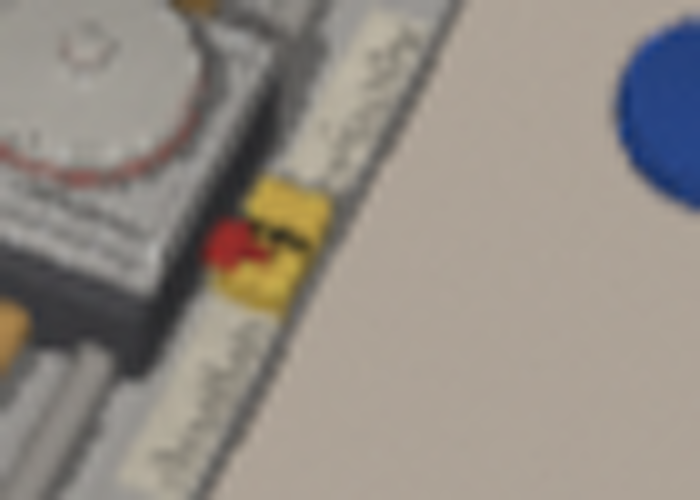

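The pointer is about 9 mm past the line, on the far side. The handle axis is at about (0.500, 0.0835), and the jaw axis is needed at a bearing of about 50.5°. That takes about 129.5° clockwise, giving J6 ≈ +128 and enough room to turn anticlockwise.

send_rows([
  [[0,0.16,0.11],[0.19,0,0]],
  [[0,0.32,0.22],[0.38,0,0]],
  [[0,0.48,0.33],[0.57,0,0]],
  [[0,0.64,0.44],[0.76,0,0]],
  [[0,0.8,0.55],[0.95,0,0]],
], jaw=1, force=40)

```text
time_s: 2.1
tcp_pos: [0.554, 0.083, 0.2456]
eef_rot: [-21.0, 90.0, 25.9]
contact_force: [-0.1, -0.2, -0.3]
gripper_width: 0.0876
```

send_rows([
  [[0,0,0],[0.19,0,0]],
  [[0,0,0],[0.38,0,0]],
  [[0,0,0],[0.57,0,0]],
  [[0,0,0],[0.76,0,0]],
  [[0,0,0],[0.95,0,0]],
])

```text
time_s: 2.6
tcp_pos: [0.554, 0.083, 0.2458]
eef_rot: [20.2, 90.0, 24.1]
contact_force: [0.2, 0.6, 0.5]
gripper_width: 0.0877
```

send_rows([
  [[0,0,0],[0.19,0,0]],
  [[0,0,0],[0.38,0,0]],
  [[0,0,0],[0.57,0,0]],
  [[0,0,0],[0.76,0,0]],
  [[0,0,0],[0.95,0,0]],
])

```text
time_s: 3.1
tcp_pos: [0.554, 0.083, 0.2459]
eef_rot: [63.6, 90.0, 24.6]
contact_force: [-0.5, -0.5, -0.1]
gripper_width: 0.0879
```

Run:
```python
from h import *
s,R=brief(); print("psi",np.degrees(np.arctan2(R[1,1],R[0,1])))
d=np.array([.500,.0835,.122])-s["tcp_pos"]; print("shift tool/0.15",(R.T@d/.15).round(3))
```

```text
t 3.1 J [  28.5    9.7  -14.     0.   -66.2 -157.6] tcp [0.554  0.083  0.2459] toolx [ 0.001  0.    -1.   ] tooly [0.63  0.777 0.001] F [-0.5 -0.5 -0.1] M [-0.13 -0.19 -0.  ] w 0.0879
psi 50.95449971507579
shift tool/0.15 [ 0.826 -0.225 -0.282]
```

send_rows([
  [[0,-0.11,-0.14],[0,0,0]],
  [[0,-0.225,-0.282],[0,0,0]],
  [[0.2,-0.225,-0.282],[0,0,0]],
  [[0.4,-0.225,-0.282],[0,0,0]],
  [[0.5,-0.225,-0.282],[0,0,0]],
])

```text
time_s: 3.6
tcp_pos: [0.4987, 0.0831, 0.1691]
eef_rot: [-141.6, 89.9, 179.3]
contact_force: [-0.9, -0.5, -1.3]
gripper_width: 0.0876
```

Run:
```python
from h import *
s,R=brief(); d=np.array([.500,.0835,.122])-s["tcp_pos"]; print("shift tool/0.15",(R.T@d/.15).round(3))
p=r.capture("side"); save(p,"q1",(260,80,440,280),3);
```

```text
t 3.6 J [  31.7    8.4  -26.5   -0.   -55.1 -160.8] tcp [0.4987 0.0831 0.1691] toolx [-0.001  0.    -1.   ] tooly [ 0.63   0.777 -0.001] F [-0.9 -0.5 -1.3] M [-0.13 -0.09 -0.02] w 0.0876
shift tool/0.15 [0.314 0.007 0.005]
```

View pics/q1.png

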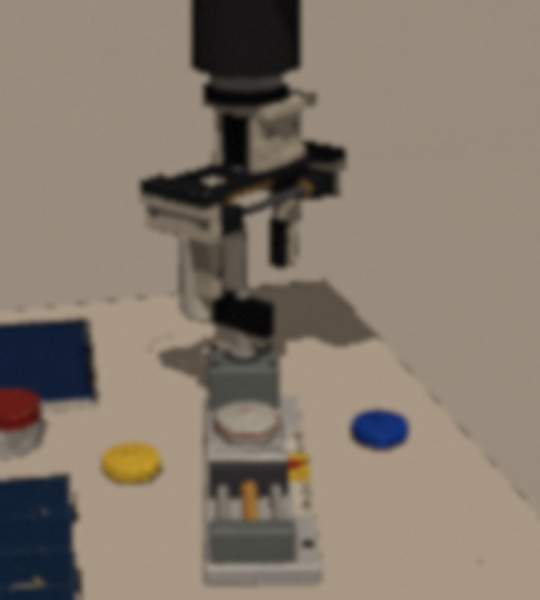

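The fingers stand above the bar, one on each side, with the bar at crop (243,318). Now I go down and close.

send_rows([
  [[0.1,0.007,0.005],[0,0,0]],
  [[0.2,0.007,0.005],[0,0,0]],
  [[0.31,0.007,0.005],[0,0,0]],
  [[0.31,0.007,0.005],[0,0,0]],
  [[0.31,0.007,0.005],[0,0,0]],
])

```text
time_s: 4.15
tcp_pos: [0.4995, 0.0832, 0.1215]
eef_rot: [-118.6, 89.8, -157.6]
contact_force: [0.2, 0.1, 0.1]
gripper_width: 0.0875
```

send_rows([
  [[0,0,0],[0,0,0]],
  [[0,0,0],[0,0,0]],
  [[0,0,0],[0,0,0]],
  [[0,0,0],[0,0,0]],
  [[0,0,0],[0,0,0]],
], jaw=-1, force=40)

```text
time_s: 4.65
tcp_pos: [0.4995, 0.0832, 0.1217]
eef_rot: [-119.7, 89.8, -158.8]
contact_force: [0.7, -0.7, 0.1]
gripper_width: 0.0531
```

```bash
cat >> h.py <<'E'
def ptr(name=None):
    # pointer minus line along travel (mm), from red blade and rider centroid in both fixed cameras
    for n,crop in(("scene",(310,230,380,280)),("side",(330,215,395,260))):
        p=r.capture(n); hsv=cv2.cvtColor(p["color"],cv2.COLOR_RGB2HSV).astype(int)
        w=np.zeros(hsv.shape[:2],bool); w[crop[1]:crop[3],crop[0]:crop[2]]=1
        rd=w&((hsv[...,0]<8)|(hsv[...,0]>172))&(hsv[...,1]>150)
        v,u=np.nonzero(rd)
        if len(u): 
            Q=np.array([world(p,(a,b),.034) for a,b in zip(u,v)]); k=np.argsort(Q[:,0])[:max(3,len(Q)//3)]
            print(n,"red",len(u),"mean",Q.mean(0)[:2].round(4),"tip part",Q[k].mean(0)[:2].round(4))
        if name: save(p,f"{name}_{n}",crop,8)
E
python3 - <<'E'
from h import *
brief(); ptr()
E
```

```text
t 4.65 J [  31.7   11.8  -29.7   -0.   -48.7 -160.7] tcp [0.4995 0.0832 0.1217] toolx [-0.003 -0.001 -1.   ] tooly [ 0.63   0.776 -0.003] F [ 0.7 -0.7  0.1] M [-0.04 -0.16 -0.  ] w 0.0531
scene red 19 mean [0.4587 0.2096] tip part [0.4547 0.2099]
side red 3 mean [0.4594 0.2117] tip part [0.4594 0.2117]
```

send_rows([
  [[0,0,0],[0,0,0]],
  [[0,0,0],[0,0,0]],
  [[0,0,0],[0,0,0]],
  [[0,0,0],[0,0,0]],
  [[0,0,0],[0,0,0]],
])

```text
time_s: 5.25
tcp_pos: [0.4994, 0.0831, 0.1216]
eef_rot: [-116.5, 89.8, -155.5]
contact_force: [-0.3, -1.6, 0.9]
gripper_width: 0.0159
```

send_rows([
  [[0,0,0],[0,0,0]],
  [[0,0,0],[0,0,0]],
  [[0,0,0],[-0.05,0,0]],
  [[0,0,0],[-0.12,0,0]],
  [[0,0,0],[-0.25,0,0]],
])

```text
time_s: 5.75
tcp_pos: [0.499, 0.0825, 0.1216]
eef_rot: [-122.1, 89.7, -149.8]
contact_force: [-0.4, -3.5, 2.2]
gripper_width: 0.0156
```

Run:
```python
from h import *
s,R=brief(); print("psi",np.degrees(np.arctan2(R[1,1],R[0,1])))
```

```text
t 5.75 J [  31.7   11.8  -29.7   -0.   -48.8 -149.3] tcp [0.499  0.0825 0.1216] toolx [-0.004 -0.002 -1.   ] tooly [ 0.464  0.886 -0.004] F [-0.4 -3.5  2.2] M [-1.56  0.17 -0.02] w 0.0156
psi 62.33083896625334
```

send_rows([
  [[0,0,0],[-0.18,0,0]],
  [[0,0,0],[-0.36,0,0]],
  [[0,0,0],[-0.54,0,0]],
  [[0,0,0],[-0.72,0,0]],
  [[0,0,0],[-0.9,0,0]],
])

```text
time_s: 6.25
tcp_pos: [0.4985, 0.0801, 0.1216]
eef_rot: [-145.7, 89.5, -132.6]
contact_force: [3.3, -15.2, 1.4]
gripper_width: 0.016
```

send_rows([
  [[0,0,0],[-0.18,0,0]],
  [[0,0,0],[-0.36,0,0]],
  [[0,0,0],[-0.54,0,0]],
  [[0,0,0],[-0.72,0,0]],
  [[0,0,0],[-0.9,0,0]],
])

```text
time_s: 6.75
tcp_pos: [0.4999, 0.0779, 0.1217]
eef_rot: [-167.7, 89.4, -113.7]
contact_force: [13.2, -17.3, -8.1]
gripper_width: 0.0158
```

Run:
```python
from h import *
s,R=brief(); print("psi",np.degrees(np.arctan2(R[1,1],R[0,1]))); ptr()
d=np.array([.4995,.0832,.1216])-s["tcp_pos"]; print("shift",(R.T@d/.15).round(3))
```

```text
t 6.75 J [ 31.4  11.8 -29.9   0.5 -48.8 -67.7] tcp [0.4999 0.0779 0.1217] toolx [-0.004 -0.01  -1.   ] tooly [-0.809  0.587 -0.002] F [ 13.2 -17.3  -8.1] M [-6.51 -5.25 -0.11] w 0.0158
psi 144.02018490955226
scene red 19 mean [0.459  0.2059] tip part [0.4544 0.2051]
side red 3 mean [0.4592 0.2064] tip part [0.4592 0.2064]
shift [0.    0.023 0.027]
```

The TCP is circling an axis 3.7 mm along tool +z, so I add that to the turns.

send_rows([
  [[0,-0.0035,0],[-0.18,0,0]],
  [[0,-0.007,0.001],[-0.36,0,0]],
  [[0,-0.0103,0.0022],[-0.54,0,0]],
  [[0,-0.0134,0.004],[-0.72,0,0]],
  [[0,-0.0162,0.006],[-0.9,0,0]],
])

```text
time_s: 7.35
tcp_pos: [0.5028, 0.0767, 0.1216]
eef_rot: [155.1, 89.4, -110.1]
contact_force: [2.3, -4.4, -2.8]
gripper_width: 0.0158
```

send_rows([
  [[0,-0.0035,0],[-0.18,0,0]],
  [[0,-0.007,0.001],[-0.36,0,0]],
  [[0,-0.0103,0.0022],[-0.54,0,0]],
  [[0,-0.0134,0.004],[-0.72,0,0]],
  [[0,-0.0162,0.006],[-0.9,0,0]],
])

```text
time_s: 7.85
tcp_pos: [0.5054, 0.0778, 0.1216]
eef_rot: [116.6, 89.4, -107.8]
contact_force: [0.9, -0.4, -1.2]
gripper_width: 0.0158
```

Run:
```python
from h import *
s,R=brief(); print("psi",np.degrees(np.arctan2(R[1,1],R[0,1]))); ptr("q2")
```

```text
t 7.85 J [ 31.1  12.3 -29.3   0.5 -48.9  14.2] tcp [0.5054 0.0778 0.1216] toolx [-0.003 -0.01  -1.   ] tooly [-0.7   -0.715  0.009] F [ 0.9 -0.4 -1.2] M [-0.2  -0.51 -0.11] w 0.0158
psi -134.3901944592803
scene red 16 mean [0.4587 0.1999] tip part [0.4549 0.2004]
side red 4 mean [0.458  0.2006] tip part [0.4573 0.1993]
```

View pics/q2_scene.png

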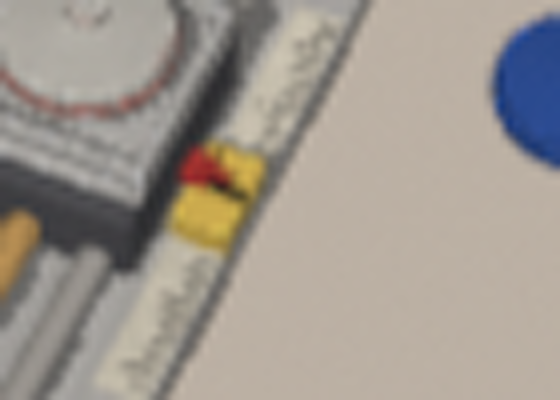

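Here the red pointer (crop 205,168) lies almost over the line (crop 232,190), allowing for parallax. I carry on backing off.

send_rows([
  [[0,-0.0035,0],[-0.18,0,0]],
  [[0,-0.007,0.001],[-0.36,0,0]],
  [[0,-0.0103,0.0022],[-0.54,0,0]],
  [[0,-0.0134,0.004],[-0.72,0,0]],
  [[0,-0.0162,0.006],[-0.9,0,0]],
])

```text
time_s: 8.45
tcp_pos: [0.5066, 0.0803, 0.1216]
eef_rot: [76.9, 89.4, -107.2]
contact_force: [1.3, -0.0, -0.5]
gripper_width: 0.0158
```

```bash
cat >> h.py <<'E'
def line(n="scene"):
    p=r.capture(n); hsv=cv2.cvtColor(p["color"],cv2.COLOR_RGB2HSV).astype(int); c=(310,230,380,280) if n=="scene" else (330,215,395,260)
    w=np.zeros(hsv.shape[:2],np.uint8); w[c[1]:c[3],c[0]:c[2]]=1
    y=((abs(hsv[...,0]-25)<9)&(hsv[...,1]>110)&(hsv[...,2]>70)&(w>0)).astype(np.uint8)
    k,lab,st,_=cv2.connectedComponentsWithStats(cv2.dilate(y,np.ones((3,3))))
    i=1+np.argmax(st[1:,4]); ys=np.argwhere((lab==i)&(y>0))[:,::-1]
    hull=np.zeros_like(w); cv2.fillConvexPoly(hull,cv2.convexHull(ys.astype(np.int32)),1)
    dk=(hull>0)&(hsv[...,2]<90); v,u=np.nonzero(dk)
    Y=np.array([world(p,q,.0295) for q in ys]); 
    print(n,"yellow y range",Y[:,1].min().round(4),Y[:,1].max().round(4),"dark",len(u))
    if len(u):
        D=np.array([world(p,q,.0295) for q in zip(u,v)]); wt=1/(hsv[v,u,2]+20.)
        print(" line mean",np.average(D,0,wt)[:2].round(4),"\n",np.c_[D[:,:2].round(4),hsv[v,u,2]].tolist())
E
python3 - <<'E'
from h import *
s,R=brief(); print("psi",np.degrees(np.arctan2(R[1,1],R[0,1]))); ptr("q3"); line("scene"); line("side")
E
```

```text
t 8.45 J [ 31.3  12.4 -29.1   0.5 -49.   54.4] tcp [0.5066 0.0803 0.1216] toolx [-0.003 -0.01  -1.   ] tooly [-0.071 -0.997  0.01 ] F [ 1.3 -0.  -0.5] M [ 0.07 -0.23 -0.14] w 0.0158
psi -94.04677655304167
scene red 16 mean [0.4596 0.1961] tip part [0.4567 0.1956]
side red 5 mean [0.4578 0.1961] tip part [0.4564 0.1957]
scene yellow y range 0.1856 0.2197 dark 4
 line mean [0.4527 0.2001] 
 [[0.4602, 0.2008, 87.0], [0.4528, 0.2001, 68.0], [0.4507, 0.1991, 73.0], [0.4475, 0.2005, 88.0]]
side yellow y range 0.1855 0.2328 dark 4
 line mean [0.4628 0.2149] 
 [[0.4626, 0.207, 76.0], [0.4627, 0.2123, 80.0], [0.4628, 0.2175, 77.0], [0.4629, 0.2227, 75.0]]
```

View pics/q3_scene.png

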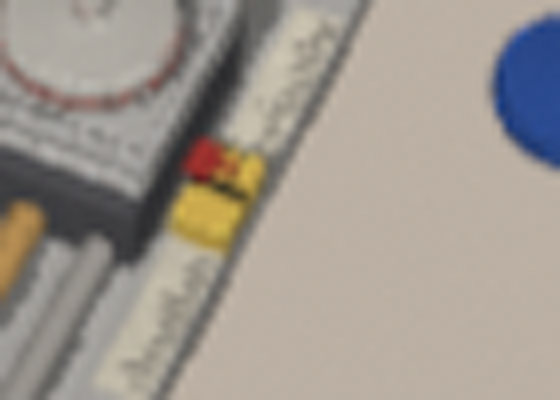

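The line is now clear at crop (228,190), y≈0.2003, and the pointer is at y≈0.196, so about -4.2 mm. I back off about 2 mm more for margin.

send_rows([
  [[0,-0.0035,0],[-0.17,0,0]],
  [[0,-0.007,0.001],[-0.34,0,0]],
  [[0,-0.0095,0.002],[-0.5,0,0]],
  [[0,-0.0095,0.002],[-0.5,0,0]],
  [[0,-0.0095,0.002],[-0.5,0,0]],
])

```text
time_s: 9.15
tcp_pos: [0.5064, 0.0819, 0.1216]
eef_rot: [55.3, 89.4, -107.0]
contact_force: [0.8, 0.1, -0.8]
gripper_width: 0.016
```

Run:
```python
from h import *
s,R=brief(); print("psi",np.degrees(np.arctan2(R[1,1],R[0,1]))); ptr(); line("scene")
```

```text
t 9.15 J [ 31.4  12.4 -29.1   0.5 -49.   75.9] tcp [0.5064 0.0819 0.1216] toolx [-0.003 -0.01  -1.   ] tooly [ 0.304 -0.953  0.008] F [ 0.8  0.1 -0.8] M [ 0.29 -0.28  0.02] w 0.016
psi -72.330884836576
scene red 16 mean [0.4593 0.195 ] tip part [0.456  0.1939]
side red 5 mean [0.4578 0.1961] tip part [0.4564 0.1957]
scene yellow y range 0.1856 0.2197 dark 5
 line mean [0.4544 0.2001] 
 [[0.4602, 0.2008, 58.0], [0.4581, 0.1997, 55.0], [0.4528, 0.2001, 68.0], [0.4507, 0.1991, 75.0], [0.4475, 0.2005, 86.0]]
```

send_rows([
  [[0,0.0033,0],[0.17,0,0]],
  [[0,0.0066,0.001],[0.34,0,0]],
  [[0,0.0098,0.002],[0.51,0,0]],
  [[0,0.0127,0.0035],[0.68,0,0]],
  [[0,0.0155,0.0054],[0.85,0,0]],
])

```text
time_s: 9.8
tcp_pos: [0.5063, 0.0792, 0.1216]
eef_rot: [93.8, 89.4, -107.1]
contact_force: [0.8, -0.3, -0.2]
gripper_width: 0.016
```

send_rows([
  [[0,0.0033,0],[0.17,0,0]],
  [[0,0.0066,0.001],[0.34,0,0]],
  [[0,0.0098,0.002],[0.51,0,0]],
  [[0,0.0127,0.0035],[0.68,0,0]],
  [[0,0.0155,0.0054],[0.85,0,0]],
])

```text
time_s: 10.3
tcp_pos: [0.5046, 0.0772, 0.1216]
eef_rot: [131.6, 89.4, -108.0]
contact_force: [0.2, -0.3, -0.4]
gripper_width: 0.0157
```

send_rows([
  [[0,0.0033,0],[0.17,0,0]],
  [[0,0.0066,0.001],[0.34,0,0]],
  [[0,0.0098,0.002],[0.51,0,0]],
  [[0,0.0118,0.003],[0.62,0,0]],
  [[0,0.0118,0.003],[0.62,0,0]],
])

```text
time_s: 10.8
tcp_pos: [0.5027, 0.0766, 0.1216]
eef_rot: [158.7, 89.4, -108.9]
contact_force: [-0.4, 1.0, -0.3]
gripper_width: 0.0159
```

Run:
```python
from h import *
s,R=brief(); print("psi",np.degrees(np.arctan2(R[1,1],R[0,1]))); ptr("q4"); line("scene")
p=r.capture("wrist"); save(p,"w4")
```

```text
t 10.8 J [ 31.1  12.  -29.6   0.5 -48.9 -29.1] tcp [0.5027 0.0766 0.1216] toolx [-0.004 -0.01  -1.   ] tooly [-0.999 -0.041  0.004] F [-0.4  1.  -0.3] M [ 0.37 -0.03  0.04] w 0.0159
psi -177.65443826053286
scene red 18 mean [0.4589 0.1991] tip part [0.4553 0.1998]
side red 4 mean [0.458  0.2006] tip part [0.4573 0.1993]
scene yellow y range 0.1856 0.2197 dark 4
 line mean [0.4519 0.1996] 
 [[0.4561, 0.1987, 80.0], [0.4528, 0.2001, 64.0], [0.4507, 0.1991, 76.0], [0.4475, 0.2005, 87.0]]
```

View pics/w4.png

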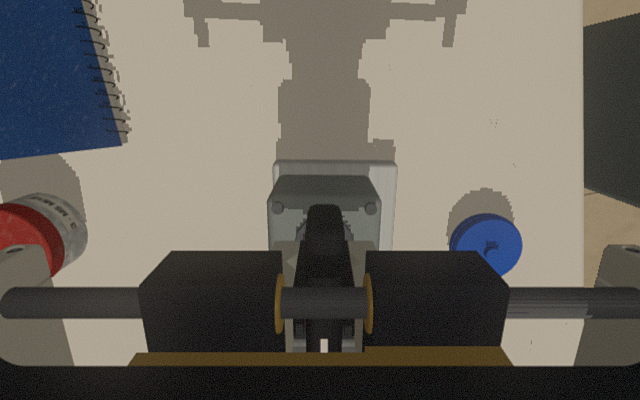

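The wrist view shows the fingers squarely on the bar, around pixel (325,280). The pointer is an estimated 0 to 1 mm short of the line. I let go and look from near.

send_rows([
  [[0,0,0],[0,0,0]],
  [[0,0,0],[0,0,0]],
  [[0,0,0],[0,0,0]],
  [[0,0,0],[0,0,0]],
  [[0,0,0],[0,0,0]],
], jaw=0.2)

```text
time_s: 11.5
tcp_pos: [0.5027, 0.0766, 0.1216]
eef_rot: [158.4, 89.4, -109.0]
contact_force: [-0.3, 0.3, 0.6]
gripper_width: 0.0495
```

send_rows([
  [[-0.1,0,0],[0,0,0]],
  [[-0.3,0,0],[0,0,0]],
  [[-0.32,0.1,0.2],[0,0,0]],
  [[-0.32,0.2,0.4],[0,0,0]],
  [[-0.32,0.29,0.6],[0,0,0]],
])

```text
time_s: 12.0
tcp_pos: [0.4548, 0.1657, 0.1692]
eef_rot: [160.4, 89.4, -107.0]
contact_force: [0.9, 0.2, -0.5]
gripper_width: 0.0529
```

send_rows([
  [[0,0,0.2],[0,0,0]],
  [[0,0,0.4],[0,0,0]],
  [[0,0,0.65],[0,0,0]],
  [[0,0,0.65],[0,0,0]],
  [[0,0,0.65],[0,0,0]],
])

```text
time_s: 12.5
tcp_pos: [0.4501, 0.2638, 0.168]
eef_rot: [158.7, 89.4, -108.6]
contact_force: [-1.6, -0.4, 0.3]
gripper_width: 0.0525
```

Run:
```python
from h import *
s,R=brief(); p=r.capture("wrist"); np.savez("w5.npz",**{k:p[k] for k in("color","range_z","mtx","pose")})
print(p["pose"].round(3).tolist())
uv=[]
C=p["pose"]; 
q=np.linalg.inv(C)@np.array([.452,.2,.032,1]); e=p["mtx"]@q[:3]; e=e/e[2]; print(e)
u,v=int(e[0]),int(e[1]); c=(max(0,u-50),max(0,v-37),u+50,max(0,v-37)+75); print(c)
save(p,"w5",c,8)
```

```text
t 12.5 J [ 52.1  10.3 -24.5   0.2 -55.8 -49.6] tcp [0.4501 0.2638 0.168 ] toolx [-0.003 -0.01  -1.   ] tooly [-0.999 -0.046  0.004] F [-1.6 -0.4  0.3] M [-0.04  0.04  0.  ] w 0.0525
[[-0.999, -0.043, -0.017, 0.454], [-0.046, 0.956, 0.29, 0.184], [0.004, 0.29, -0.957, 0.307], [0.0, 0.0, 0.0, 1.0]]
[324.35075473 112.78339022   1.        ]
(274, 75, 374, 150)
```

View pics/w5.png

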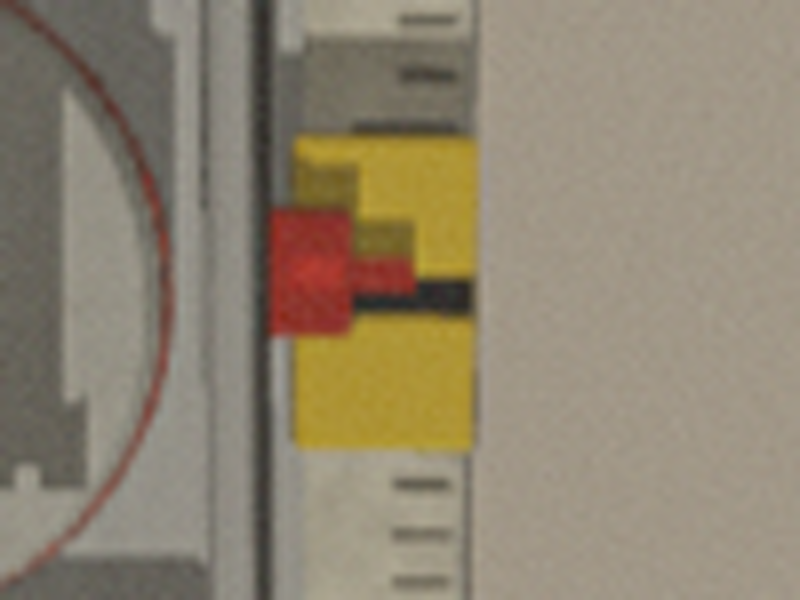

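In the near view the blade is centred at crop (382,275) and the line at (440,296). The pointer therefore stands on the handle side, about 2 mm short.

```bash
cat >> h.py <<'E'
def near(p,o=(274,75),cols=None):
    # blade and line centres (full-res pixels) by intensity profiles
    hsv=cv2.cvtColor(p["color"],cv2.COLOR_RGB2HSV).astype(int)
    rd=((hsv[...,0]<8)|(hsv[...,0]>172))&(hsv[...,1]>130)
    print([(u,np.nonzero(rd[o[1]:o[1]+75,u])[0].tolist()) for u in range(o[0]+40,o[0]+54)])
    for u in range(o[0]+52,o[0]+59):
        col=p["color"][o[1]+25:o[1]+50,u,0].astype(float); w=np.clip(130-col,0,None); 
        if w.sum(): v=(w*np.arange(o[1]+25,o[1]+50)).sum()/w.sum(); print("line",u,v.round(2),world(p,(u,v),.0295)[:2].round(4))
E
python3 - <<'E'
from h import *
p=dict(np.load("w5.npz")); near(p)
b=world(p,(274+382/8-.5,75+275.5/8-.5),.034);l=world(p,(274+440/8-.5,75+296.5/8-.5),.0295); print(b,l,b-l)
E
```

```text
[(314, [26, 27, 28, 29, 30, 31, 32, 33, 34, 35, 36, 37, 38, 39, 40, 41]), (315, [27, 28, 29, 30, 31, 32, 33, 34, 35, 36, 37, 38, 39, 40, 41]), (316, [27, 28, 29, 30, 31, 32, 33, 34, 35, 36, 37, 38, 39, 40]), (317, [27, 28, 29, 30, 31, 32, 33, 34, 35, 36, 37, 38, 39]), (318, [33, 34, 35, 36]), (319, [33, 34, 35, 36]), (320, [33, 34, 35, 36]), (321, [33, 34, 35, 36]), (322, [33, 34, 35, 36]), (323, [33, 34, 35, 36]), (324, [33, 34, 35, 36]), (325, [35, 36]), (326, []), (327, [])]
line 326 111.59 [0.4507 0.1992]
line 327 111.52 [0.45   0.1991]
line 328 111.61 [0.4492 0.1991]
line 329 111.71 [0.4484 0.1992]
line 330 111.8 [0.4477 0.1992]
line 331 111.78 [0.4469 0.1992]
line 332 111.75 [0.4461 0.1991]
[0.4544979  0.19715436 0.034     ] [0.44881998 0.19908289 0.0295    ] [ 0.00567792 -0.00192853  0.0045    ]
```

The pointer is at -2.0 mm, so it needs about +24° clockwise. I regrasp the bar, now centred on the axis at (0.5025, 0.0803).

send_rows([
  [[-0.02,-0.06,-0.25],[0,0,0]],
  [[-0.02,-0.12,-0.5],[0,0,0]],
  [[-0.02,-0.2,-0.8],[0,0,0]],
  [[-0.02,-0.293,-1],[0,0,0]],
  [[-0.02,-0.293,-1],[0,0,0]],
], jaw=0.2)

```text
time_s: 13.05
tcp_pos: [0.5014, 0.1112, 0.1724]
eef_rot: [158.4, 89.4, -109.3]
contact_force: [-0.6, 0.3, -0.8]
gripper_width: 0.0526
```

send_rows([
  [[0,0,-0.12],[0,0,0]],
  [[0,0,-0.238],[0,0,0]],
  [[0,0,-0.238],[0,0,0]],
  [[0,0,-0.238],[0,0,0]],
  [[0,0,-0.238],[0,0,0]],
])

```text
time_s: 13.55
tcp_pos: [0.5028, 0.0759, 0.1729]
eef_rot: [159.4, 89.4, -108.2]
contact_force: [-0.6, 1.1, -0.1]
gripper_width: 0.0524
```

Run:
```python
from h import *
s,R=brief(); d=np.array([.5025,.0803,.122])-s["tcp_pos"]; print("shift tool/0.15",(R.T@d/.15).round(3),"psi",np.degrees(np.arctan2(R[1,1],R[0,1])))
```

```text
t 13.55 J [ 31.1   8.6 -25.9   0.5 -55.9 -29. ] tcp [0.5028 0.0759 0.1729] toolx [-0.003 -0.01  -1.   ] tooly [-0.999 -0.041  0.004] F [-0.6  1.1 -0.1] M [ 0.09  0.01 -0.03] w 0.0524
shift tool/0.15 [ 0.339 -0.001  0.033] psi -177.67358163305
```

send_rows([
  [[0,0,0.033],[0,0,0]],
  [[0.12,0,0.033],[0,0,0]],
  [[0.24,0,0.033],[0,0,0]],
  [[0.339,0,0.033],[0,0,0]],
  [[0.339,0,0.033],[0,0,0]],
])

```text
time_s: 14.05
tcp_pos: [0.5012, 0.0805, 0.1202]
eef_rot: [148.2, 89.2, -119.4]
contact_force: [0.1, -1.0, 0.6]
gripper_width: 0.0525
```

send_rows([
  [[0,0,0],[0,0,0]],
  [[0,0,0],[0,0,0]],
  [[0,0,0],[0,0,0]],
  [[0,0,0],[0,0,0]],
  [[0,0,0],[0,0,0]],
], jaw=-1, force=40)

```text
time_s: 14.55
tcp_pos: [0.5014, 0.0806, 0.1206]
eef_rot: [150.2, 89.3, -117.4]
contact_force: [0.6, -1.1, 0.3]
gripper_width: 0.0181
```

send_rows([
  [[0,0,0],[0,0,0]],
  [[0,0,0],[0,0,0]],
  [[0,0,0],[0,0,0]],
  [[0,0,0],[0,0,0]],
  [[0,0,0],[0,0,0]],
])

```text
time_s: 15.05
tcp_pos: [0.5024, 0.0808, 0.1208]
eef_rot: [157.2, 89.3, -110.4]
contact_force: [4.9, -1.3, -4.6]
gripper_width: 0.016
```

send_rows([
  [[0,0,0],[0.14,0,0]],
  [[0,0,0],[0.28,0,0]],
  [[0,0,0],[0.42,0,0]],
  [[0,0,0],[0.53,0,0]],
  [[0,0,0],[0.53,0,0]],
])

```text
time_s: 15.55
tcp_pos: [0.5024, 0.0808, 0.1208]
eef_rot: [-179.0, 89.3, -110.6]
contact_force: [2.8, -0.0, -3.0]
gripper_width: 0.0162
```

Run:
```python
from h import *
s,R=brief(); print("psi",np.degrees(np.arctan2(R[1,1],R[0,1]))); ptr()
```

```text
t 15.55 J [ 31.6  12.1 -29.6   0.5 -48.8 -53.5] tcp [0.5024 0.0808 0.1208] toolx [-0.004 -0.011 -1.   ] tooly [-0.93   0.368 -0.   ] F [ 2.8 -0.  -3. ] M [ 0.06 -0.69  0.02] w 0.0162
psi 158.43162695664344
scene red 16 mean [0.4591 0.2011] tip part [0.4556 0.2001]
side red 4 mean [0.458  0.2006] tip part [0.4573 0.1993]
```

send_rows([
  [[0,0,0],[0,0,0]],
  [[0,0,0],[0,0,0]],
  [[0,0,0],[0,0,0]],
  [[0,0,0],[0,0,0]],
  [[0,0,0],[0,0,0]],
], jaw=0.2)

```text
time_s: 16.15
tcp_pos: [0.5024, 0.0808, 0.1209]
eef_rot: [-179.1, 89.3, -110.5]
contact_force: [-0.0, -0.1, 0.2]
gripper_width: 0.0494
```

send_rows([
  [[-0.1,0,0],[0,0,0]],
  [[-0.3,0,0],[0,0,0]],
  [[-0.33,0.1,0.2],[0,0,0]],
  [[-0.33,0.2,0.4],[0,0,0]],
  [[-0.33,0.3,0.6],[0,0,0]],
])

```text
time_s: 16.65
tcp_pos: [0.4933, 0.1825, 0.1698]
eef_rot: [-176.4, 89.4, -107.8]
contact_force: [1.5, 0.0, -0.5]
gripper_width: 0.0525
```

send_rows([
  [[0,0.1,0.2],[0,0,0]],
  [[0,0.25,0.45],[0,0,0]],
  [[0,0.25,0.45],[0,0,0]],
  [[0,0.25,0.45],[0,0,0]],
  [[0,0.25,0.45],[0,0,0]],
])

```text
time_s: 17.15
tcp_pos: [0.4828, 0.2585, 0.1689]
eef_rot: [-177.9, 89.4, -109.3]
contact_force: [-0.5, -0.3, -0.5]
gripper_width: 0.0525
```

Run:
```python
from h import *
s,R=brief(); p=r.capture("wrist"); np.savez("w6.npz",**{k:p[k] for k in("color","range_z","mtx","pose")})
q=np.linalg.inv(p["pose"])@np.array([.452,.2,.032,1]); e=p["mtx"]@q[:3]; e=e/e[2]
u,v=int(e[0]),int(e[1]); c=(max(0,u-50),max(0,v-37),max(0,u-50)+100,max(0,v-37)+75); print(c)
save(p,"w6",c,8)
pc=r.capture("side")
for t in["cassette","mug","tape_roll","tin"]: print(t,[(np.round(d["uv"]).tolist(),round(d["score"],2),world(pc,d["uv"]).round(3).tolist()) for d in r.find_in(pc,t)[:2]])
```

```text
t 17.15 J [ 48.8  12.6 -21.4   0.3 -56.7 -70.4] tcp [0.4828 0.2585 0.1689] toolx [-0.004 -0.011 -1.   ] tooly [-0.931  0.365 -0.   ] F [-0.5 -0.3 -0.5] M [ 0.04 -0.07 -0.02] w 0.0525
(283, 73, 383, 148)
cassette [([303.0, 235.0], 0.8, [0.596, 0.195, 0.022]), ([386.0, 227.0], 0.78, [0.378, 0.135, 0.014])]
mug [([264.0, 219.0], 0.7, [0.708, 0.142, 0.043])]
tape_roll [([324.0, 301.0], 0.59, [0.532, 0.449, 0.008])]
tin [([262.0, 220.0], 0.6, [0.712, 0.145, 0.04]), ([321.0, 304.0], 0.57, [0.539, 0.449, -0.0])]
```

View pics/w6.png

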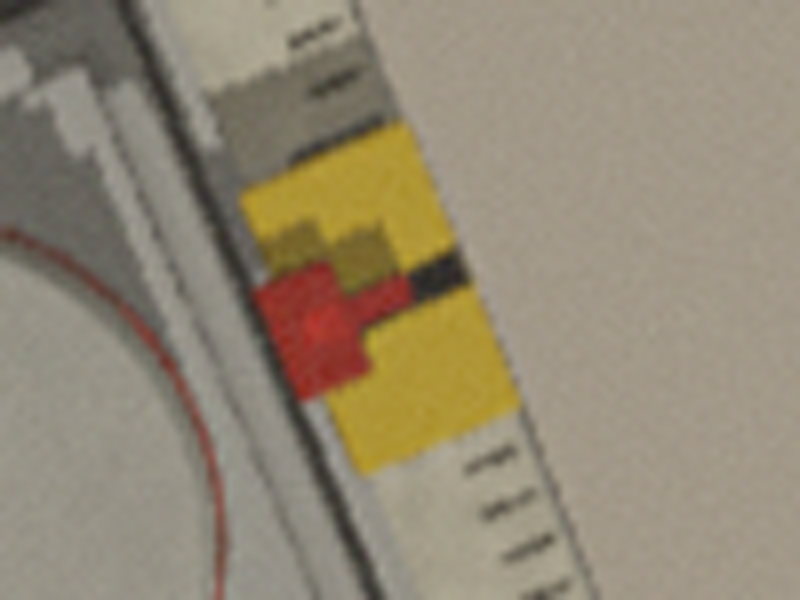

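The red blade (crop 383,300) now lies over the black line (440,276), and the cassette rim shows in its nest. I compute the offset next.

Run:
```python
from h import *
p=dict(np.load("w6.npz")); o=(283,73)
f=lambda x,y,z: world(p,(o[0]+x/8-.5,o[1]+y/8-.5),z)
b=f(384,301,.034);l=f(440,276.5,.0295);d=b-l
e1=f(408,122,.0295);e2=f(520,406,.0295);ty=(e2-e1)/np.linalg.norm(e2-e1); print("rider edge",np.linalg.norm(e2-e1),ty.round(3),"offset along travel mm",1000*d@ty)
c=f(240,195,.0295);g=f(362,475,.0295); mid=(e1+e2+c+g)/4; print("blade vs rider centre mm",1000*(b-mid)@ty)
print(brief()[0]["contact_force"])
```

```text
rider edge 0.028768810076119932 [-0.025  1.     0.   ] offset along travel mm -0.21856087090569057
blade vs rider centre mm -0.2601599638366656
t 17.45 J [ 48.8  12.6 -21.3   0.3 -56.7 -70.4] tcp [0.4832 0.2584 0.1692] toolx [-0.003 -0.01  -1.   ] tooly [-0.931  0.365 -0.001] F [-0.1  0.2  0.1] M [ 0.05 -0.03 -0.02] w 0.0524
[-0.05281107  0.18365852  0.05975063]
```

```bash
python3 -c "
from h import *
print(r.close_job())"
```

```text
the job is handed in; nothing more can be done
None
```

I turned the handle as asked and handed the job in at about 17.5 s; the hand-in reports no verdict.

- **Back off:** I turned the handle anticlockwise about 237°. The pointer then stood about 5.5 to 6 mm past the line on the handle side by the scene camera. The side camera, too coarse to follow the last step, read about 4 mm.
- **Finish:** I then turned it about 105° clockwise, let go and looked from near. The pointer was still 2 mm short, so I regrasped the bar and turned about 24° more clockwise. The last turn was clockwise and the carriage was moving with it, so the play should be taken up; I could not measure the play itself.
- **Last checks:**
  - The near view puts the pointer about 0.2 mm from the line's centre, on the handle side.
  - The gripper is off the handle, with forces near 0 N.
  - The cassette shows in its nest.
  - The tape roll and tin were found where they started, within measurement noise.

**Not confirmed:**
- **Mug:** in the last side picture the network took the tin for the mug. I never moved near the mug.
- **Cassette:** in the same picture the network reported only the yellow and blue look-alikes, so the near view is the evidence for it.
- **First grasp:** it was about 4 mm off the turning axis, which gave about 20 N sideways during the first turns. I corrected for it afterwards.

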